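# Hold a spring clip open over a trim card's edge

## Task

Take the black edge guard off the top of the upright trim card and lay it down in the tool tray, without dropping it. Then pick up the spring clip from its little rail by squeezing its two handles fully together, and hold it, still squeezed and gaping, over the middle of the card's top edge, so that one jaw hangs on each side with the edge well inside the mouth and the clip touching the card nowhere. Finish while holding it like that; leave the tools and caps lying around where they are.

Things in the scene. Friction and masses are not known exactly. Their poses are not given: they have to be found in the camera images.
- card_stand: Fixed holder with the trim card: a steel foot 56 x 110 x 12 mm, two aluminium bars, and upright between them a brown card 6 mm thick, 130 mm wide. Origin: centre of the foot's underside. x = across the card (its thickness), y = along the card's width, z up. The card's plane is x = 0, its top edge is 120 mm above the origin. It stands in the rear part of the tray.
- card_top (a point): Middle of the card's top edge (120 mm above the origin of card_stand); axes as card_stand.
- guard: Black plastic edge guard: upside-down U channel 18 (x) x 120 (y) x 24 mm high, walls 4 mm, slot 10 mm wide and 18 mm deep, 60 g, slipped loosely over the card's top edge, its roof resting on the edge. Lifts straight up. Origin: centre of its underside (level of its two lips), so its top is 24 mm above it. Axes as card_stand's.
- clip_rail: Fixed low rail for the clip: steel plate 64 x 60 x 8 mm with a thin upright fin, 2 mm thick (x), 50 mm long (y), its top 24 mm above the tray. Origin: centre of the plate's underside. In the front left bay of the tray. The bay to its right (x 0.35 to 0.54, y -0.16 to 0.04 m, floor at z = 0) is flat and empty; ridges between bays are 25 mm high.
- clip: Steel spring clip upright on the rail: jaws down on its plate, fin loosely between them, two black-sleeved handles up; 100 g, 24 mm wide along y. Origin: between the jaw tips, at their underside. x = line along which handles are squeezed and jaws spread, y = hinge axis, z up. Hinge pin 45 mm above the origin. The frame rides on the -x half, so it tilts by half the joint value as the clip opens.
- clip_grip (a point): Place to squeeze: midway between the handles, 79 mm above the clip's origin (sleeves reach from about 60 to 98 mm). Relaxed, the handles flare upward in a V, 45 mm across outside at this height, 57 mm at the top; squeezed to the stop their outsides are parallel, 30 mm apart.
- clip_jaw (a joint): Opening of the clip, rad: 0 = relaxed (rubber jaw tips 5 mm apart), 0.55 = handles squeezed to the stop (tips about 29 mm apart; the mouth narrows toward the hinge, 40 mm above the tips). A spring closes it; the squeeze takes about 5 N at first and about 13 N at the stop. More grip does no harm.
- jaw_tip_1 (a point): Inner face of the rubber tip of the clip's jaw on its -x side, 2 mm above the jaw's end.
- jaw_tip_2 (a point): The same on the clip's other jaw, on its +x side.
- driver_grey: Loose grey screwdriver, 148 mm long, lying left of the card. Leave it alone. Origin: centre of its underside.
- cream_cap: Loose yellowed cap with a stud, 56 mm across, 28 mm high, at the front part's left end. Leave it alone. Origin: centre of its underside.
- cap_b: Loose black threaded cap, 54 mm across, 19 mm high, behind the card. Leave it alone. Origin: centre of its underside.
Mind the look-alikes: they are no part of the job. What is shaped like the clip but green or orange is not meant.

How it is judged:
By the outcome, as a careful person would: the job done as asked, in the order asked, and still so for the second after the job is handed in, while the arm keeps its last pose, push and grip.
It also fails if it takes over 54 s, if anything falls off the work surface, if the arm or the gripper's body presses on something with over 40 N, if the wrist force passes 120 N, or if a joint passes its speed limit or range.

## Robot

A 6-joint arm with a two-finger parallel gripper is mounted at the origin on a cart in front of the work surface, level with it; the furniture and walls round the work are solid. World frame = base frame: x ahead of the robot, y to its left, z up, the work surface at z = 0. Lengths are in m, angles in rad, forces in N, time in s.
With the tool pointing down it reaches from about 0.375 to 0.975 m from the base axis. Payload 3.8 kg.
Tool frame: the origin (TCP) lies midway between the tips of the shut fingers; the grasp point (between the pads) lies 19 mm behind it; z points along the fingers, y is the line along which they close (so a half turn about z gives the same grasp; the last joint's range is limited). The gripper opens to 85 mm and grips with 20 to 120 N. Pads are 22 mm wide; open, the fingers measure 114 mm over their backs; the gripper's body (76 mm by 85 mm) begins 54 mm behind the grasp point. The pads swing forward as they close: fully open they stand 13 mm farther back than shut.
Start: joints at [1.261, 0.264, 1.604, -0, 1.274, -0.037], TCP at [0.182, 0.65, 0.231] pointing down, gripper open.
Joint ranges: [-2.63, 2.63], [-0.94, 2.18], [0.31, 2.57], [-1.31, 4.45], [0, 2.66], [-2.55, 2.55]. Speed limits (rad/s): [2.57, 2.57, 3.14, 3.14, 3.14, 3.14].

## Interface

Orientations are given as a rotation vector (axis times angle).
In Python, from workcell import bot gives the robot as it stands.
- The arm moves only by the tool servo_tool, never from a script. Its argument "series" is a list of rows, each a list of 7 numbers: the shift along the world's x, y, z in units of 0.15 m (1.0 is 0.15 m), then the turn, a rotation vector about the world's x, y, z in units of 180 degrees (1.0 is 180 degrees), then the closure, from 0 (fully open) to 1 (shut). A call has 1 to 20 rows; each row is the pose to reach, as a shift and turn from the pose commanded when the call began, turning the shorter way round; what a row does not reach only later rows make up. A row lasts 1/10 s, in which the tool goes at most 50 mm and 8.59 degrees, less where a joint would pass 70% of its speed; a pose out of reach is approached as far as the arm can. A call with a number of a shift or a turn outside -1 to 1 is refused whole. A call with a gripper value outside its range is refused whole. The fingers move at their own pace and stop on an object; "newtons" is the grip in N (left out, the last holds). Time passes only in rows, so rows that repeat a pose let the fingers close. It gives the time, the measured TCP pose, the force, the opening and the grip force at its end, in the units of the state.
- bot.read_state(): the state, without advancing time (a new reading comes with each control period).
- bot.read_camera(name): name is "scene" or "top"; returns the picture (420x560x3 uint8, red, green, blue); there is no depth.
- bot.camera_info(name): a dict with "vertical_fov" (degrees; the focal length in pixels is half the picture's height over the tangent of half this angle, whatever the lens; pixels are square), "cx", "cy" (the principal point, pixels), "R" (3x3) and "t" (3): a world point X has camera coordinates R X + t. Camera axes: x right, y down, z forward; pixel columns grow to the right and rows downward; lengths in m; the calibration is good to about 2 mm. A picture is of the moment at which its call begins. camera_info takes no time and is no camera call.
- bot.finish_job(): hands the job in; it is judged then, once.
Trained networks look in the newest picture that a camera, given by its name, has taken for a name from the list of things; names that differ only in an ending like _2 or _b are one class to them, and where a whole thing is asked for, a point or a joint stands for the part that bears it (a point fixed in the world has none). Each returns a list of dicts, best first, with "score" (0 to 1); they miss things now and then, are a little off and sometimes report something else, mostly with a low value. They report only what shows in the picture. A call takes as long as a camera call. They do not tell look-alikes from the thing itself.
- bot.recognise(target, camera): "box" ([left, top, right, bottom] as shares, 0 to 1, of the picture: columns of its width, rows of its height, round what is visible of it).
- bot.trace(target, camera): "mask" (420x560 bool, what is visible of it) and "box" ([left, top, right, bottom] as shares, 0 to 1, of the picture: columns of its width, rows of its height, round what is visible of it).
- bot.mark_of(target, camera): "at" ([row, column] as shares, 0 to 1, of the picture: columns of its width, rows of its height: a listed point, or the origin of a listed thing).
The state is a dict: "time": time; "q": joint angles; "joint_vel": joint speeds; "joint_torque": joint torques, N m; "tool_pos": TCP position; "tcp_rot": TCP orientation; "wrist_force": force on the tool from outside, world axes, zero at the start; "torque": the same for the moment, N m; "width": opening from 0.0 (shut) to 1.0 (fully open); "grip_force": force on a finger pad.
Only numpy, scipy, OpenCV 4.12 (cv2) and the standard library are available. Lean on these libraries where they do the work, as an engineer would, in place of code of your own. Each camera call takes 0.05 s, during which the arm holds its last target. There are 200 camera calls.

## Working session

There is one attempt and no reset: what is moved stays moved. The work goes in short steps, Python scripts to look and compute and a tool call to move; the robot and the scene stay as the last step left them, time stands still between calls to the robot, and variables do not carry over. Pictures are saved under pics/ and viewed, at most 11 in all, crops included, and the job is handed in when it is done.

Besides the shell and the picture viewer there is one more tool, called after "Call:" by a JSON object that holds its "method" and its "body", one argument or row to a line. servo_tool: Moves the arm, as the interface text tells. Shifts and turns lie within -1 to 1; 1 stands for 0.15 m of shift or 180 degrees of turn. Its arguments: {"type":"object","properties":{"series":{"type":"array","items":{"type":"array","items":{"type":"number"}}},"newtons":{"type":"number"}},"required":["series"]}

```bash
mkdir -p pics
cat > h.py <<'E'
import numpy as np, cv2
from workcell import bot
def cam(n):
    c=bot.camera_info(n); f=210/np.tan(np.radians(c["vertical_fov"])/2)
    return f,c["cx"],c["cy"],np.array(c["R"]),np.array(c["t"])
def proj(n,X):
    f,cx,cy,R,t=cam(n); p=R@np.array(X)+t; return np.array([f*p[0]/p[2]+cx,f*p[1]/p[2]+cy])
def ray(n,uv):
    f,cx,cy,R,t=cam(n); d=R.T@np.array([(uv[0]-cx)/f,(uv[1]-cy)/f,1]); return -R.T@t,d
def tri(a,b):
    A=[];B=[]
    for n,uv in (a,b):
        o,d=ray(n,uv); d/=np.linalg.norm(d); P=np.eye(3)-np.outer(d,d); A.append(P);B.append(P@o)
    X=np.linalg.lstsq(np.vstack(A),np.hstack(B),rcond=None)[0]
    return X,[np.round(proj(n,X)-uv,1) for n,uv in (a,b)]
def onz(n,uv,z):
    o,d=ray(n,uv); return o+d*(z-o[2])/d[2]
def snap(n,name):
    im=np.array(bot.read_camera(n)); cv2.imwrite(f"pics/{name}.png",im[:,:,::-1]); return im
E
python3 - <<'E'
from h import *
for n in ("scene","top"):
    snap(n,n+"0"); f,cx,cy,R,t=cam(n); print(n,f,cx,cy,(-R.T@t).round(3),R.round(2).tolist())
    for k in ("guard","clip","clip_grip","card_top","clip_rail","card_stand","jaw_tip_1"):
        print(k,[(np.round(np.array(d["at"])[::-1]*[560,420],1).tolist(),round(d["score"],2)) for d in bot.mark_of(k,n)])
print(bot.read_state())
E
```

```text
scene 407.01106186588754 279.08840073944793 203.6407981576167 [ 0.165 -0.243  0.684] [[0.72, -0.7, 0.01], [-0.47, -0.5, -0.73], [0.51, 0.52, -0.69]]
guard [([331.6, 211.4], 0.76), ([221.8, 263.5], 0.44)]
clip [([191.6, 240.3], 0.88), ([226.8, 263.5], 0.87), ([372.6, 278.8], 0.59)]
clip_grip [([184.5, 214.7], 0.98), ([221.7, 240.2], 0.76)]
card_top [([332.5, 206.1], 0.64)]
clip_rail [([223.3, 267.5], 0.91)]
card_stand [([327.3, 242.2], 0.55)]
jaw_tip_1 [([222.5, 264.2], 0.85), ([374.5, 275.7], 0.78), ([228.7, 262.1], 0.74), ([380.6, 273.6], 0.58), ([195.1, 240.1], 0.56), ([197.0, 237.0], 0.47), ([278.7, 203.2], 0.42)]
top 437.4836541645023 284.47188141493035 203.82979319064248 [0.455 0.213 0.946] [[0.02, -1.0, 0.03], [-0.98, -0.02, -0.19], [0.19, -0.03, -0.98]]
guard [([326.1, 186.1], 0.78)]
clip [([375.5, 194.0], 0.81), ([220.3, 290.6], 0.67), ([267.2, 290.0], 0.54), ([318.0, 195.2], 0.54)]
clip_grip [([217.6, 293.6], 0.86), ([270.2, 288.2], 0.85), ([384.4, 183.7], 0.64)]
card_top [([327.9, 188.3], 0.77)]
clip_rail [([272.9, 285.8], 0.64)]
card_stand [([319.7, 195.1], 0.93), ([268.7, 290.6], 0.28)]
jaw_tip_1 [([220.4, 291.5], 0.87), ([270.5, 287.8], 0.7), ([379.0, 193.1], 0.68), ([220.0, 290.1], 0.63), ([378.2, 194.9], 0.59)]
{'time': 0.8, 'q': array([ 1.26109452e+00,  2.63854799e-01,  1.60399140e+00,  1.91737152e-05,
        1.27366604e+00, -3.69161241e-02]), 'joint_vel': array([-0.00190618,  0.00017672, -0.00091414, -0.00067535, -0.00023332,
       -0.00121721]), 'joint_torque': array([ 1.99949591e-05, -5.14976156e+01, -3.67696130e+01,  2.06445429e-05,
        1.89148996e-04,  4.68089695e-05]), 'tool_pos': array([0.18186507, 0.65005121, 0.23131486]), 'tcp_rot': array([-4.27171616e-01, -3.11241104e+00, -1.29396946e-04]), 'wrist_force': array([ 0.57996461,  0.60674135, -0.72684901]), 'torque': array([-0.03347919,  0.03293747,  0.04243489]), 'grip_force': 0.0, 'width': 0.9955953346286729}
```

View pics/scene0.png

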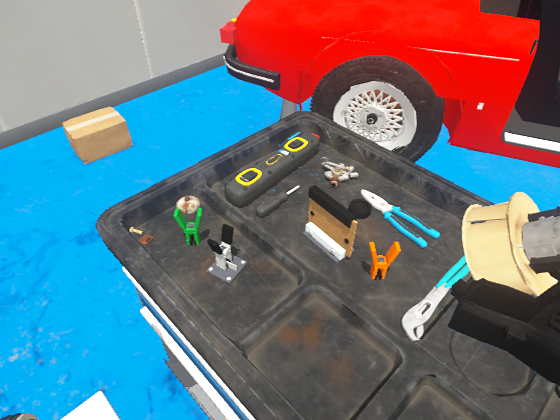

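View pics/top0.png

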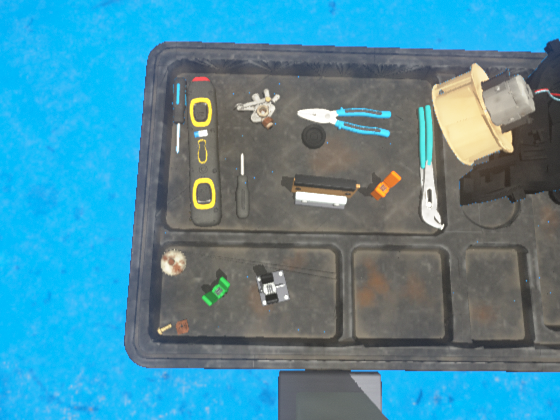

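Run:
```python
from h import *
for k,a,b in (("guard",(331.6,211.4),(326.1,186.1)),("card_top",(332.5,206.1),(327.9,188.3)),("stand",(327.3,242.2),(319.7,195.1)),
 ("clipA",(226.8,263.5),(267.2,290)),("gripA",(221.7,240.2),(270.2,288.2)),("rail",(223.3,267.5),(272.9,285.8)),("gripB",(184.5,214.7),(217.6,293.6)),("clipB",(191.6,240.3),(220.3,290.6))):
    X,e=tri(("scene",a),("top",b)); print(k,X.round(4),e)
```

```text
guard [0.6567 0.1074 0.104 ] [array([-0.5,  0.1]), array([ 0.3, -0.4])]
card_top [0.6495 0.1048 0.1246] [array([-1.8,  0.4]), array([ 1.2, -1.4])]
stand [0.6593 0.1094 0.0056] [array([-0.4,  0.1]), array([ 0.2, -0.3])]
clipA [0.4565 0.2177 0.0077] [array([-2.7,  0.4]), array([ 1.6, -2.3])]
gripA [0.4559 0.2143 0.0852] [array([-0.2,  0. ]), array([ 0.1, -0.2])]
rail [0.4561 0.2118 0.0028] [array([ 2.5, -0.4]), array([-1.4,  2.2])]
gripB [0.4423 0.3152 0.0926] [array([ 0.9, -0.1]), array([-0.5,  0.9])]
clipB [0.4478 0.3199 0.0054] [array([ 0.6, -0.1]), array([-0.4,  0.6])]
```

Run:
```python
from h import *
print(proj("scene",[.182,.65,.231]),proj("top",[.182,.65,.231]))
a=cv2.imread("pics/scene0.png");b=cv2.imread("pics/top0.png")
r=lambda im,x,y,w,h:cv2.resize(im[y:y+h,x:x+w],(400,300),interpolation=cv2.INTER_CUBIC)
cv2.imwrite("pics/crops.png",np.vstack([np.hstack([r(a,180,215,80,60 if 0 else 60),r(b,240,260,60,45)]),np.hstack([r(a,285,175,100,75),r(b,270,155,120,90)])]))
for k in("guard","clip","clip_rail"):
  for n in("scene","top"):
    for d in bot.trace(k,n):
      m=np.argwhere(d["mask"])[:,::-1].astype(np.float32)
      if len(m): print(k,n,round(d["score"],2),len(m),[np.round(x,1) for x in cv2.minAreaRect(m)])
```

```text
[-38.57772908 140.56281467] [-32.97258204 474.66427916]
guard scene 0.85 722 [array([331.4, 205.1]), array([54.7, 14.4]), np.float64(38.3)]
clip scene 0.94 585 [array([384.5, 260. ]), array([36., 29.]), np.float64(90.0)]
clip scene 0.78 546 [array([187.5, 226. ]), array([36., 27.]), np.float64(90.0)]
clip scene 0.64 617 [array([219.8, 246.1]), array([24.4, 44.9]), np.float64(4.4)]
clip top 0.89 386 [array([385., 185.]), array([12.7, 32.5]), np.float64(45.0)]
clip top 0.86 342 [array([269. , 288.3]), array([30. , 11.7]), np.float64(78.1)]
clip top 0.79 367 [array([217.1, 291.2]), array([14. , 29.8]), np.float64(43.4)]
clip_rail scene 0.67 568 [array([227.3, 266.2]), array([27.5, 31.7]), np.float64(38.2)]
clip_rail top 0.77 484 [array([272. , 287.1]), array([30. , 28.9]), np.float64(77.5)]
```

View pics/crops.png

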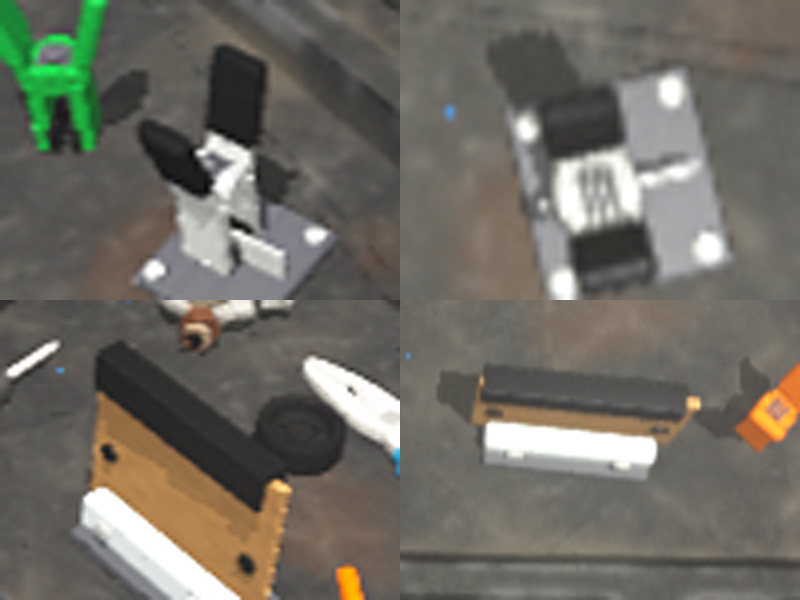

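```bash
cat > fit.py <<'E'
from h import *
from scipy.optimize import minimize
def box(p,sx,sy,h):
    x,y,z,a=p; c,s=np.cos(a),np.sin(a)
    return [[x+c*i*sx/2-s*j*sy/2,y+s*i*sx/2+c*j*sy/2,z+k*h] for i in(-1,1) for j in(-1,1) for k in(0,1)]
def sil(n,p,dim):
    P=np.array([proj(n,X) for X in box(p,*dim)],np.float32)*8
    m=np.zeros((420*8//4,560*8//4),np.uint8)
    cv2.fillConvexPoly(m,np.round(cv2.convexHull(P/4*16)).astype(np.int32),1,shift=4); return m.astype(bool)
def fit(masks,p0,dim):
    big={n:cv2.resize(m.astype(np.uint8),(1120,840),interpolation=cv2.INTER_NEAREST).astype(bool) for n,m in masks.items()}
    def cost(q):
        p=np.array(p0)+np.array(q)*[.01,.01,.01,.1]
        return sum(1-(sil(n,p,dim)&b).sum()/(sil(n,p,dim)|b).sum() for n,b in big.items())
    r=minimize(cost,[0,0,0,0],method="Nelder-Mead",options=dict(initial_simplex=np.vstack([np.zeros(4),np.eye(4)*.6]),maxiter=250))
    return np.array(p0)+r.x*[.01,.01,.01,.1],r.fun
E
python3 - <<'E'
from fit import *
ims={n:np.array(bot.read_camera(n)) for n in("scene","top")}
ms={}
for n in ims:
    d=[d for d in bot.trace("guard",n)]
    print(n,[(round(x["score"],2),x["mask"].sum(),np.round(x["box"],3)) for x in d])
    if d: ms[n]=d[0]["mask"]
    for k in("clip_grip","card_top","guard"):
        print(k,[(np.round(np.array(e["at"])[::-1]*[560,420],1).tolist(),round(e["score"],2)) for e in bot.mark_of(k,n)])
if "top" not in ms:
    im=ims["top"].max(2); s=np.zeros_like(im); s[170:205,288:368]=1
    m=((im<40)&(s>0)).astype(np.uint8); k,l,st,_=cv2.connectedComponentsWithStats(m); i=1+st[1:,4].argmax(); ms["top"]=l==i; print("colour",st[i])
print(fit(ms,[.656,.107,.102,-.09],(.018,.12,.024)))
for n in ms: print(n,fit({n:ms[n]},[.656,.107,.102,-.09],(.018,.12,.024)))
# yaw of clip from handles, guard back edge
a,b=onz("top",(266.7,278),.1),onz("top",(271.8,298.7),.1); print(a,b,np.degrees(np.arctan2(*(a-b)[[1,0]])))
a,b=onz("top",(295.5,174.5),.126),onz("top",(360,180.5),.126); print(a,b,np.degrees(np.arctan2(*(a-b)[[0,1]])))
E
```

```text
scene [(0.73, np.int64(785), array([0.552, 0.441, 0.635, 0.546])), (0.29, np.int64(249), array([0.396, 0.54 , 0.412, 0.63 ]))]
clip_grip [([219.4, 241.9], 0.86), ([184.6, 215.8], 0.76), ([385.4, 252.2], 0.75), ([225.6, 268.8], 0.43)]
card_top [([334.0, 204.6], 0.61)]
guard [([331.6, 213.7], 0.68), ([224.2, 265.2], 0.57)]
top [(0.83, np.int64(650), array([0.527, 0.418, 0.638, 0.452])), (0.59, np.int64(411), array([0.546, 0.299, 0.578, 0.351]))]
clip_grip [([381.5, 186.8], 0.88), ([217.6, 291.7], 0.86), ([268.5, 290.4], 0.7)]
card_top [([328.4, 185.6], 0.61), ([270.3, 289.5], 0.44)]
guard [([323.5, 185.0], 0.87)]Traceback (most recent call last):
  File "<stdin>", line 13, in <module>
  File "fit.py", line 15, in fit
    r=minimize(cost,[0,0,0,0],method="Nelder-Mead",options=dict(initial_simplex=np.vstack([np.zeros(4),np.eye(4)*.6]),maxiter=250))
    res = _minimize_neldermead(fun, x0, args, callback, bounds=bounds,
                               **options)
    fsim[j] = func(sim[j])
              ~~~~^^^^^^^^
    fx = function(np.copy(x), *(wrapper_args + args))
  File "fit.py", line 14, in cost
    return sum(1-(sil(n,p,dim)&b).sum()/(sil(n,p,dim)|b).sum() for n,b in big.items())
  File "fit.py", line 14, in <genexpr>
    return sum(1-(sil(n,p,dim)&b).sum()/(sil(n,p,dim)|b).sum() for n,b in big.items())
                                         ~~~^^^^^^^^^
  File "fit.py", line 7, in sil
    P=np.array([proj(n,X) for X in box(p,*dim)],np.float32)*8
                ~~~~^^^^^
  File "h.py", line 7, in proj
    f,cx,cy,R,t=cam(n); p=R@np.array(X)+t; return np.array([f*p[0]/p[2]+cx,f*p[1]/p[2]+cy])
                ~~~^^^
  File "h.py", line 4, in cam
    c=bot.camera_info(n); f=210/np.tan(np.radians(c["vertical_fov"])/2)
ValueError: time passes only in moves, steps and waits
```

```bash
sed -i 's/^import numpy.*/&\nfrom functools import lru_cache/; s/^def cam/@lru_cache\ndef cam/' h.py; sed -i 's/,np.float32)\*8/,np.float32)*2+.5/; s/P\/4\*16/P*16/' fit.py
python3 - <<'E'
from fit import *
ms={}
for n in("scene","top"):
    d=bot.trace("guard",n)
    ms[n]=d[0]["mask"]; print(n,d[0]["score"],ms[n].sum())
    np.save(n+"_g.npy",ms[n])
print(fit(ms,[.656,.107,.102,-.09],(.018,.12,.024)))
for n in ms: print(n,fit({n:ms[n]},[.656,.107,.102,-.09],(.018,.12,.024)))
a,b=onz("top",(266.7,278),.1),onz("top",(271.8,298.7),.1); print(a,b,np.degrees(np.arctan2(*(a-b)[[1,0]])))
a,b=onz("top",(295.5,174.5),.126),onz("top",(360,180.5),.126); print(a,b,np.degrees(np.arctan2(*(a-b)[[0,1]])))
for s,t in(((219.4,241.9),(268.5,290.4)),((221.7,240.2),(270.2,288.2))): print(tri(("scene",s),("top",t)))
E
```

```text
scene 0.73 785
top 0.83 650
(array([ 0.66097967,  0.11253202,  0.10353902, -0.07819344]), np.float64(0.24401560804168043))
scene (array([ 0.65999817,  0.10997724,  0.10480489, -0.09245182]), np.float64(0.0783150400474637))
top (array([ 0.66099552,  0.11169129,  0.10349638, -0.08468431]), np.float64(0.16613213598460552))
[0.47448282 0.22157023 0.1       ] [0.43609092 0.21105912 0.1       ] 15.311489048645916
[0.6723051  0.17017146 0.126     ] [0.66323226 0.04481598 0.126     ] 4.139669515407762
(array([0.45180834, 0.21739193, 0.0807446 ]), [array([-0.3,  0. ]), array([ 0.2, -0.3])])
(array([0.45585955, 0.21429909, 0.08516474]), [array([-0.2,  0. ]), array([ 0.1, -0.2])])
```

Call:
{"method": "servo_tool", "body": {
  "series": [
    [0.2,-0.225,0,0,0,-0.0275,0],
    [0.4,-0.45,0,0,0,-0.055,0],
    [0.6,-0.675,0,0,0,-0.0825,0],
    [0.795,-0.902,0,0,0,-0.11,0],
    [0.795,-0.902,0,0,0,-0.11,0]
  ],
  "newtons": 40
}}

```text
time: 2.2
tool_pos: [0.3043, 0.511, 0.2314]
tcp_rot: [0.964, 2.988, -0.002]
wrist_force: [-0.7, 0.7, -0.5]
width: 1.0
grip_force: 0.0
```

Call:
{"method": "servo_tool", "body": {
  "series": [
    [0.2,-0.225,0,0,0,-0.0275,0],
    [0.4,-0.45,0,0,0,-0.055,0],
    [0.6,-0.675,0,0,0,-0.0825,0],
    [0.795,-0.902,0,0,0,-0.11,0],
    [0.795,-0.902,0,0,0,-0.11,0]
  ]
}}

```text
time: 2.7
tool_pos: [0.4233, 0.3763, 0.2315]
tcp_rot: [1.463, 2.778, -0.0]
wrist_force: [0.3, 0.5, -0.7]
width: 0.999
grip_force: 0.0
```

Call:
{"method": "servo_tool", "body": {
  "series": [
    [0.2,-0.225,0,0,0,-0.0275,0],
    [0.4,-0.45,0,0,0,-0.055,0],
    [0.6,-0.675,0,0,0,-0.0825,0],
    [0.795,-0.902,0,0,0,-0.11,0],
    [0.795,-0.902,0,0,0,-0.11,0]
  ]
}}

```text
time: 3.2
tool_pos: [0.5425, 0.2415, 0.2314]
tcp_rot: [1.918, 2.486, 0.0]
wrist_force: [-0.3, -0.6, 0.1]
width: 0.999
grip_force: 0.0
```

Call:
{"method": "servo_tool", "body": {
  "series": [
    [0.2,-0.225,0,0,0,-0.0275,0],
    [0.4,-0.45,0,0,0,-0.055,0],
    [0.6,-0.675,0,0,0,-0.0825,0],
    [0.795,-0.902,0,0,0,-0.11,0],
    [0.795,-0.902,0,0,0,-0.11,0],
    [0.795,-0.902,0,0,0,-0.11,0]
  ]
}}

```text
time: 3.8
tool_pos: [0.6589, 0.1097, 0.2308]
tcp_rot: [-2.311, -2.126, 0.0]
wrist_force: [0.3, 0.7, -0.7]
width: 1.001
grip_force: 0.0
```

Call:
{"method": "servo_tool", "body": {
  "series": [
    [0,0,-0.25,0,0,0,0],
    [0,0,-0.5,0,0,0,0],
    [0,0,-0.7,0,0,0,0],
    [0,0,-0.845,0,0,0,0.3],
    [0,0,-0.845,0,0,0,0.5],
    [0,0,-0.845,0,0,0,0.6],
    [0,0,-0.845,0,0,0,0.6],
    [0,0,-0.845,0,0,0,0.6]
  ]
}}

```text
time: 4.6
tool_pos: [0.6603, 0.1096, 0.107]
tcp_rot: [2.311, 2.125, 0.005]
wrist_force: [0.7, 0.7, -0.4]
width: 0.397
grip_force: 0.0
```

Run:
```python
from h import *
a=snap("scene","s1");b=snap("top","t1")
r=lambda im,x,y,w,h:cv2.resize(im[y:y+h,x:x+w],(400,300),interpolation=cv2.INTER_CUBIC)[:,:,::-1]
cv2.imwrite("pics/c1.png",np.hstack([r(a,265,145,140,105),r(b,260,140,140,105)]))
```

```text
(no output)
```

View pics/c1.png

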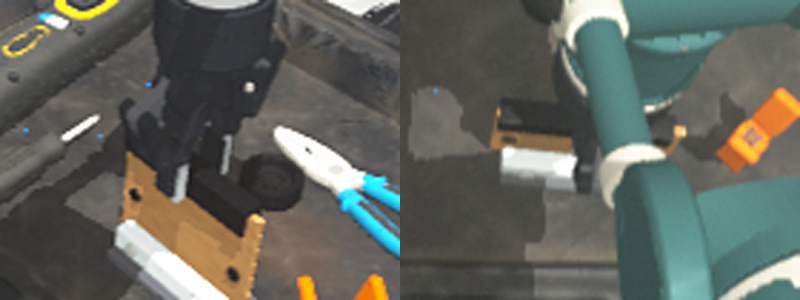

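Call:
{"method": "servo_tool", "body": {
  "series": [
    [0,0,0,0,0,0,0.7],
    [0,0,0,0,0,0,0.8],
    [0,0,0,0,0,0,0.9],
    [0,0,0,0,0,0,1],
    [0,0,0,0,0,0,1],
    [0,0,0,0,0,0,1]
  ]
}}

```text
time: 5.3
tool_pos: [0.6594, 0.1088, 0.1053]
tcp_rot: [2.313, 2.125, 0.001]
wrist_force: [-0.2, -0.8, 6.5]
width: 0.202
grip_force: 40.0
```

Call:
{"method": "servo_tool", "body": {
  "series": [
    [0,0,0.08,0,0,0,1],
    [0,0,0.2,0,0,0,1],
    [0,0,0.35,0,0,0,1],
    [0,0,0.5,0,0,0,1],
    [0,0,0.5,0,0,0,1]
  ]
}}

```text
time: 5.8
tool_pos: [0.661, 0.1092, 0.1837]
tcp_rot: [2.31, 2.124, 0.008]
wrist_force: [0.5, -0.2, -0.5]
width: 0.201
grip_force: 40.7
```

Call:
{"method": "servo_tool", "body": {
  "series": [
    [-0.12,-0.1,0,0,0,0,1],
    [-0.28,-0.22,0,0,0,0,1],
    [-0.44,-0.35,0,0,0,0,1],
    [-0.6,-0.47,0,0,0,0,1],
    [-0.72,-0.565,0,0,0,0,1],
    [-0.72,-0.565,0,0,0,0,1]
  ]
}}

```text
time: 6.4
tool_pos: [0.5474, 0.0228, 0.1777]
tcp_rot: [-2.313, -2.122, 0.006]
wrist_force: [0.2, -0.3, -0.4]
width: 0.2
grip_force: 40.7
```

Call:
{"method": "servo_tool", "body": {
  "series": [
    [-0.12,-0.1,0,0,0,0,1],
    [-0.28,-0.22,0,0,0,0,1],
    [-0.44,-0.35,-0.1,0,0,0,1],
    [-0.6,-0.47,-0.3,0,0,0,1],
    [-0.72,-0.565,-0.5,0,0,0,1],
    [-0.72,-0.565,-0.6,0,0,0,1],
    [-0.72,-0.565,-0.7,0,0,0,1],
    [-0.72,-0.565,-0.7,0,0,0,1]
  ]
}}

```text
time: 7.2
tool_pos: [0.4406, -0.06, 0.0718]
tcp_rot: [-2.31, -2.122, 0.005]
wrist_force: [-0.7, 1.1, -0.7]
width: 0.201
grip_force: 40.7
```

Run:
```python
from h import *
a=snap("scene","s2");b=snap("top","t2")
r=lambda im,x,y,w,h:cv2.resize(im[y:y+h,x:x+w],(400,300),interpolation=cv2.INTER_CUBIC)[:,:,::-1]
cv2.imwrite("pics/c2.png",np.hstack([r(a,260,230,200,150),r(b,280,180,200,150)]))
g=bot.trace("guard","scene"); print([(d["score"],d["mask"].sum(),np.round(np.array(d["box"])*[560,420,560,420])) for d in g])
print(proj("scene",[.4425,-.06,.0718]),bot.read_state()["tool_pos"])
```

```text
[(0.56, np.int64(745), array([293., 309., 348., 375.]))]
[321.4589583  342.43939898] [ 0.44355784 -0.060479    0.07485637]
```

View pics/c2.png

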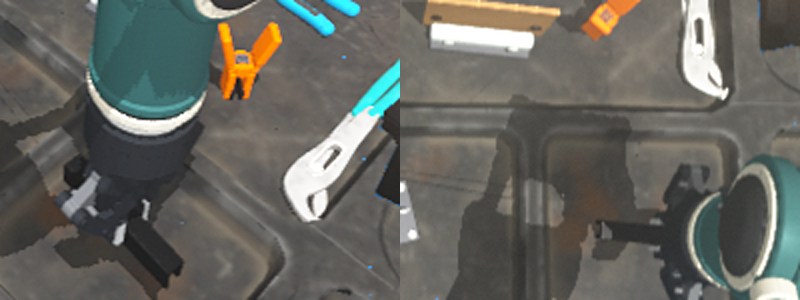

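Call:
{"method": "servo_tool", "body": {
  "series": [
    [0,0,-0.12,0,0,0,1],
    [0,0,-0.25,0,0,0,1],
    [0,0,-0.36,0,0,0,1],
    [0,0,-0.42,0,0,0,1],
    [0,0,-0.43,0,0,0,1],
    [0,0,-0.43,0,0,0,1]
  ]
}}

```text
time: 7.95
tool_pos: [0.4436, -0.0607, 0.0106]
tcp_rot: [2.312, 2.126, 0.001]
wrist_force: [0.1, -0.3, 0.3]
width: 0.199
grip_force: 40.7
```

Call:
{"method": "servo_tool", "body": {
  "series": [
    [0,0,-0.01,0,0,0,1],
    [0,0,-0.02,0,0,0,1],
    [0,0,-0.02,0,0,0,1],
    [0,0,-0.02,0,0,0,1]
  ]
}}

```text
time: 8.35
tool_pos: [0.443, -0.0607, 0.0073]
tcp_rot: [2.313, 2.126, 0.0]
wrist_force: [0.4, -0.3, -1.0]
width: 0.202
grip_force: 40.7
```

Call:
{"method": "servo_tool", "body": {
  "series": [
    [0,0,-0.01,0,0,0,1],
    [0,0,-0.015,0,0,0,1],
    [0,0,-0.015,0,0,0,1]
  ]
}}

```text
time: 8.65
tool_pos: [0.4427, -0.0606, 0.0046]
tcp_rot: [-2.313, -2.126, 0.0]
wrist_force: [-1.1, -0.5, 0.4]
width: 0.2
grip_force: 40.7
```

Call:
{"method": "servo_tool", "body": {
  "series": [
    [0,0,-0.007,0,0,0,1],
    [0,0,-0.01,0,0,0,1],
    [0,0,-0.01,0,0,0,1]
  ]
}}

```text
time: 8.95
tool_pos: [0.4429, -0.0607, 0.0033]
tcp_rot: [-2.313, -2.126, 0.0]
wrist_force: [-1.5, 0.2, 0.4]
width: 0.199
grip_force: 40.9
```

Call:
{"method": "servo_tool", "body": {
  "series": [
    [0,0,-0.007,0,0,0,1],
    [0,0,-0.01,0,0,0,1],
    [0,0,-0.01,0,0,0,1]
  ]
}}

```text
time: 9.25
tool_pos: [0.4429, -0.0607, 0.0033]
tcp_rot: [-2.312, -2.125, 0.001]
wrist_force: [-6.7, 1.1, 16.4]
width: 0.205
grip_force: 43.1
```

Call:
{"method": "servo_tool", "body": {
  "series": [
    [0,0,0.008,0,0,0,1],
    [0,0,0.008,0,0,0,0.7],
    [0,0,0.008,0,0,0,0.6],
    [0,0,0.008,0,0,0,0.5],
    [0,0,0.03,0,0,0,0.45],
    [0,0,0.15,0,0,0,0.3],
    [0,0,0.4,0,0,0,0],
    [0,0,0.7,0,0,0,0],
    [0,0,0.95,0,0,0,0],
    [0,0,0.95,0,0,0,0]
  ]
}}

```text
time: 10.25
tool_pos: [0.4476, -0.0616, 0.1507]
tcp_rot: [2.306, 2.119, 0.011]
wrist_force: [0.4, -0.6, 0.4]
width: 1.0
grip_force: 0.0
```

Call:
{"method": "servo_tool", "body": {
  "series": [
    [0,0.1,0.2,0,0,0,0],
    [0,0.35,0.4,0,0,0,0],
    [0,0.6,0.4,0,0,0,0],
    [0.03,0.85,0.4,0,0,0.05,0],
    [0.03,0.92,0.4,0,0,0.052,0]
  ]
}}

```text
time: 10.75
tool_pos: [0.4472, 0.08, 0.204]
tcp_rot: [-2.125, -2.313, -0.001]
wrist_force: [0.6, 0.2, -0.2]
width: 1.0
grip_force: 0.0
```

Call:
{"method": "servo_tool", "body": {
  "series": [
    [0,0.25,0,0,0,0.02,0],
    [0,0.5,0,0,0,0.04,0],
    [0,0.75,0,0,0,0.052,0],
    [0.03,0.92,0,0,0,0.052,0],
    [0.03,0.92,0,0,0,0.052,0],
    [0.03,0.92,0,0,0,0.052,0]
  ]
}}

```text
time: 11.35
tool_pos: [0.4514, 0.2149, 0.2033]
tcp_rot: [-1.936, -2.474, 0.004]
wrist_force: [0.3, -0.2, -0.3]
width: 1.001
grip_force: 0.0
```

Run:
```python
from h import *
a=snap("scene","s3");b=snap("top","t3")
r=lambda im,x,y,w,h:cv2.resize(im[y:y+h,x:x+w],(400,300),interpolation=cv2.INTER_CUBIC)[:,:,::-1]
cv2.imwrite("pics/c3.png",np.vstack([np.hstack([r(a,160,180,120,90),r(b,220,240,100,75)]),np.hstack([r(a,260,260,160,120),r(b,340,220,160,120)])]))
print(bot.read_state()["tool_pos"])
for n in("scene","top"):
  print([(np.round(np.array(e["at"])[::-1]*[560,420],1).tolist(),round(e["score"],2)) for e in bot.mark_of("clip_grip",n)])
```

```text
[0.45147271 0.21413058 0.20356325]
[([381.7, 249.5], 0.91), ([188.6, 216.2], 0.71), ([228.2, 263.6], 0.63), ([220.8, 239.2], 0.59)]
[([384.8, 187.2], 0.76), ([399.1, 297.8], 0.38)]
```

View pics/c3.png

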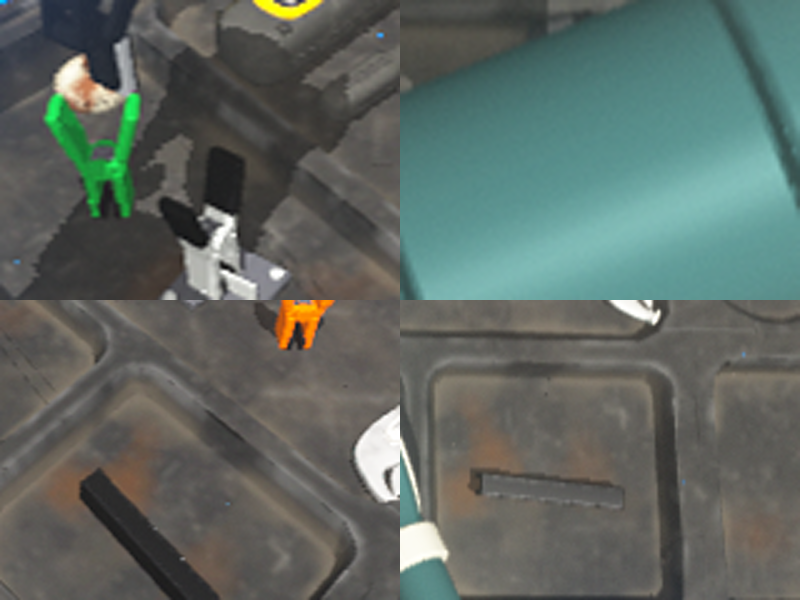

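Call:
{"method": "servo_tool", "body": {
  "series": [
    [0.023,0.007,-0.2,0,0,0,0],
    [0.023,0.007,-0.4,0,0,0,0],
    [0.023,0.007,-0.6,0,0,0,0],
    [0.023,0.007,-0.8,0,0,0,0],
    [0.023,0.007,-0.9,0,0,0,0],
    [0.023,0.007,-0.923,0,0,0,0.1],
    [0.023,0.007,-0.923,0,0,0,0.2],
    [0.023,0.007,-0.923,0,0,0,0.25]
  ],
  "newtons": 80
}}

```text
time: 12.35
tool_pos: [0.4564, 0.2164, 0.0671]
tcp_rot: [1.937, 2.472, 0.003]
wrist_force: [-0.0, -0.1, 0.6]
width: 0.748
grip_force: 0.0
```

Run:
```python
from h import *
a=snap("scene","s4");b=snap("top","t4")
r=lambda im,x,y,w,h:cv2.resize(im[y:y+h,x:x+w],(400,300),interpolation=cv2.INTER_CUBIC)[:,:,::-1]
cv2.imwrite("pics/c4.png",np.hstack([r(a,170,190,100,75),r(b,220,240,100,75)]))
print(bot.read_state()["tool_pos"])
```

```text
[0.45658727 0.21669093 0.06736191]
```

View pics/c4.png

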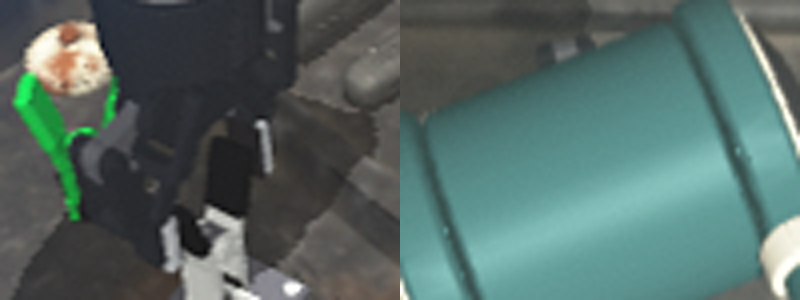

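Call:
{"method": "servo_tool", "body": {
  "series": [
    [0,0,0,0,0,0,0.35],
    [0,0,0,0,0,0,0.45],
    [0,0,0,0,0,0,0.55],
    [0,0,0,0,0,0,0.65],
    [0,0,0,0,0,0,0.8],
    [0,0,0,0,0,0,1],
    [0,0,0,0,0,0,1],
    [0,0,0,0,0,0,1]
  ]
}}

```text
time: 13.25
tool_pos: [0.4548, 0.217, 0.0712]
tcp_rot: [-1.936, -2.472, 0.002]
wrist_force: [-15.1, -4.7, 36.5]
width: 0.355
grip_force: 74.9
```

Call:
{"method": "servo_tool", "body": {
  "series": [
    [0,0,0.03,0,0,0,1],
    [0,0,0.07,0,0,0,1],
    [0,0,0.15,0,0,0,1],
    [0,0,0.3,0,0,0,1],
    [0,0,0.5,0,0,0,1],
    [0,0,0.7,0,0,0,1],
    [0,0,0.9,0,0,0,1],
    [0,0,0.9,0,0,0,1],
    [0,0,0.9,0,0,0,1]
  ]
}}

```text
time: 14.15
tool_pos: [0.4559, 0.2166, 0.2017]
tcp_rot: [1.936, 2.473, 0.003]
wrist_force: [0.2, 0.4, -1.5]
width: 0.326
grip_force: 79.4
```

Run:
```python
from h import *
a=snap("scene","s5");b=snap("top","t5")
S=bot.read_state(); X=S["tool_pos"];print(X,S["wrist_force"],S["width"])
u,v=(int(k) for k in proj("scene",X)); print(u,v)
x0,y0=u-50,v-45
r=lambda im,x,y,w,h,s=(400,300):cv2.resize(im[y:y+h,x:x+w],s,interpolation=cv2.INTER_CUBIC)[:,:,::-1]
cv2.imwrite("pics/c5.png",r(a,x0,y0,100,75,(800,600)))
print(x0,y0)
for k in("jaw_tip_1","clip","clip_grip"):
  print(k,[(np.round(np.array(e["at"])[::-1]*[560,420],1).tolist(),round(e["score"],2)) for e in bot.mark_of(k,"scene")])
```

```text
[0.45433007 0.21593794 0.19936702] [-0.04784101 -0.02918172 -0.97086596] 0.32915688629576756
214 197
164 152
jaw_tip_1 [([222.1, 218.5], 0.89), ([191.7, 240.1], 0.81), ([378.6, 274.7], 0.62), ([211.1, 226.3], 0.6), ([373.7, 273.6], 0.52), ([195.3, 239.7], 0.49)]
clip [([192.5, 239.5], 0.95), ([214.4, 225.5], 0.83), ([373.4, 274.9], 0.69), ([185.7, 207.4], 0.21)]
clip_grip [([382.6, 249.0], 0.96), ([218.1, 187.4], 0.91), ([185.1, 215.5], 0.81)]
```

View pics/c5.png

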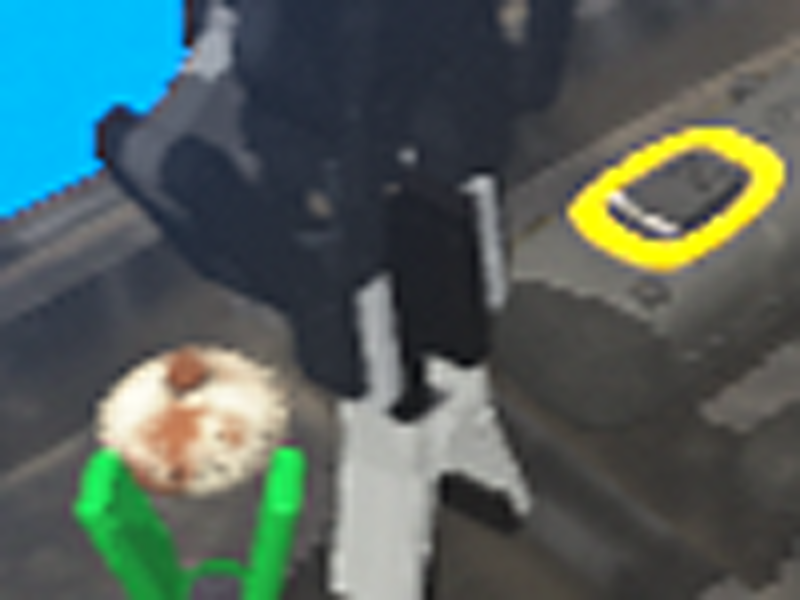

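Call:
{"method": "servo_tool", "body": {
  "series": [
    [0.05,-0.05,0.08,0,0,0,1],
    [0.2,-0.1,0.17,0,0,-0.015,1],
    [0.4,-0.2,0.17,0,0,-0.03,1],
    [0.6,-0.3,0.17,0,0,-0.045,1],
    [0.68,-0.355,0.17,0,0,-0.052,1],
    [0.68,-0.355,0.17,0,0,-0.052,1]
  ]
}}

```text
time: 15.0
tool_pos: [0.5588, 0.1616, 0.2263]
tcp_rot: [2.135, 2.305, -0.001]
wrist_force: [-0.7, -0.4, -1.6]
width: 0.329
grip_force: 79.3
```

Call:
{"method": "servo_tool", "body": {
  "series": [
    [0.1,-0.05,0,0,0,-0.01,1],
    [0.25,-0.14,0,0,0,-0.02,1],
    [0.4,-0.22,0,0,0,-0.03,1],
    [0.55,-0.3,0,0,0,-0.045,1],
    [0.65,-0.34,0,0,0,-0.052,1],
    [0.68,-0.355,0,0,0,-0.052,1],
    [0.68,-0.355,0,0,0,-0.052,1],
    [0.68,-0.355,0,0,0,-0.052,1]
  ]
}}

```text
time: 15.8
tool_pos: [0.6584, 0.1104, 0.2261]
tcp_rot: [-2.312, -2.126, 0.001]
wrist_force: [-0.8, -0.5, -0.9]
width: 0.327
grip_force: 79.3
```

Run:
```python
from h import *
a=snap("scene","s6")
S=bot.read_state(); X=S["tool_pos"];print(X,S["tcp_rot"],S["wrist_force"],S["width"])
for k in("jaw_tip_1","card_top"):
  print(k,[(np.round(np.array(e["at"])[::-1]*[560,420],1).tolist(),round(e["score"],2)) for e in bot.mark_of(k,"scene")])
c,s=np.cos(-.084),np.sin(-.084)
for d in(-.0145,0,.0145): print("tip",d,proj("scene",X+[d*c,d*s,-.061]).round(1))
for x in(.657,.66,.663): print("edge",x,proj("scene",[x,.109,.12]).round(1), [proj("scene",[x-j*s*.065,.109+j*c*.065,.12]).round(1) for j in(-1,1)])
im=cv2.resize(a[150:270,270:430],(800,600),interpolation=cv2.INTER_CUBIC)[:,:,::-1]; cv2.imwrite("pics/c6.png",im)
```

```text
[0.65837559 0.11048392 0.22628372] [-2.31158622e+00 -2.12650578e+00  7.43194204e-04] [-0.08830589  0.5212694  -1.25635232] 0.3293327386421658
jaw_tip_1 [([193.9, 240.2], 0.82), ([337.1, 189.2], 0.81), ([372.7, 274.3], 0.72), ([379.3, 275.1], 0.68), ([323.6, 192.4], 0.63), ([198.7, 240.0], 0.59)]
card_top [([330.8, 205.7], 0.65)]
tip -0.0145 [328.1 190.8]
tip 0 [333.4 187.7]
tip 0.0145 [338.7 184.7]
edge 0.657 [331.3 205.3] [array([355.1, 223.4]), array([309.6, 188.8])]
edge 0.66 [332.3 204.6] [array([356.1, 222.7]), array([310.6, 188.1])]
edge 0.663 [333.3 203.9] [array([357. , 221.9]), array([311.5, 187.5])]
```

View pics/c6.png

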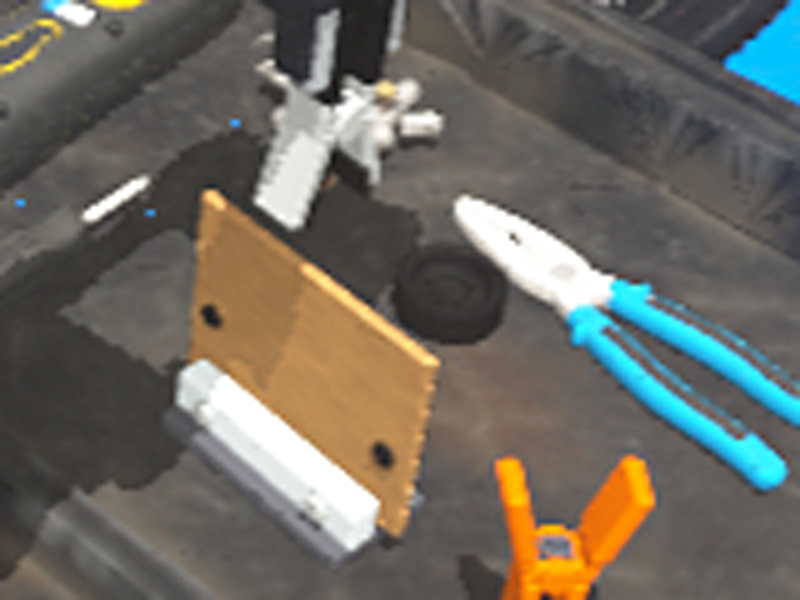

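Call:
{"method": "servo_tool", "body": {
  "series": [
    [0.013,-0.008,-0.03,0,0,0,1],
    [0.013,-0.008,-0.1,0,0,0,1],
    [0.013,-0.008,-0.18,0,0,0,1],
    [0.013,-0.008,-0.24,0,0,0,1],
    [0.013,-0.008,-0.29,0,0,0,1],
    [0.013,-0.008,-0.33,0,0,0,1],
    [0.013,-0.008,-0.36,0,0,0,1],
    [0.013,-0.008,-0.38,0,0,0,1],
    [0.013,-0.008,-0.395,0,0,0,1],
    [0.013,-0.008,-0.395,0,0,0,1],
    [0.013,-0.008,-0.395,0,0,0,1]
  ]
}}

```text
time: 17.05
tool_pos: [0.6615, 0.1087, 0.1674]
tcp_rot: [2.313, 2.126, 0.001]
wrist_force: [-0.6, -1.0, -0.6]
width: 0.327
grip_force: 79.3
```

Run:
```python
from h import *
a=snap("scene","s7");b=snap("top","t7")
S=bot.read_state(); X=S["tool_pos"];print(X,S["tcp_rot"],S["wrist_force"],S["torque"],S["width"])
r=lambda im,x,y,w,h:cv2.resize(im[y:y+h,x:x+w],(400,300),interpolation=cv2.INTER_CUBIC)[:,:,::-1]
im=cv2.resize(a[165:240,290:390],(800,600),interpolation=cv2.INTER_CUBIC)[:,:,::-1]; cv2.imwrite("pics/c7.png",im)
```

```text
[0.6615271  0.10872747 0.1675563 ] [2.31272779e+00 2.12556775e+00 9.71682052e-04] [ 0.15957217 -0.36365389 -1.27204463] [-0.02330921  0.01805278  0.05956706] 0.33110016407656556
```

View pics/c7.png

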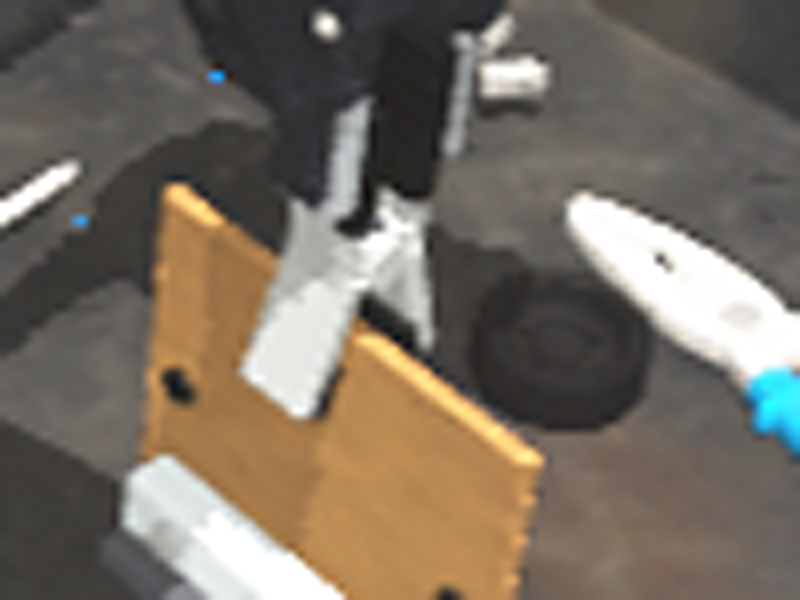

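Run:
```python
from h import *
f=lambda u,v:(290+(u+.5)/8-.5,165+(v+.5)/8-.5)
# near & far rims of top edge in c7 crop
hsv=cv2.cvtColor(cv2.imread("pics/s7.png"),cv2.COLOR_BGR2HSV)
for k,p in dict(L=(175,190),R=(540,462)).items(): print(k,onz("scene",f(*p),.12).round(4))
c,s=np.cos(-.084),np.sin(-.084); X=bot.read_state()["tool_pos"]; print(X)
g=lambda p:((proj("scene",p)-[290,165]+.5)*8-.5).round()
im=cv2.imread("pics/c7.png")
def line(A,B,col): cv2.line(im,*(tuple(int(t) for t in g(np.array(q))) for q in(A,B)),col,1)
for cx in(.660,):
  for d in(-.003,.003):
    P=lambda j:[cx+d*c-s*j,.109+d*s+c*j,.12]
    line(P(-.065),P(.065),(0,255,0) if d<0 else (255,255,0))
for d in(-.0145,.0145):
    Q=lambda j:X+[d*c-s*j,d*s+c*j,-.061]
    line(Q(-.012),Q(.012),(0,0,255))
cv2.imwrite("pics/c8.png",im)
```

```text
L [0.6664 0.1721 0.12  ]
R [0.6567 0.0435 0.12  ]
[0.6615271  0.10872747 0.1675563 ]
```

View pics/c8.png

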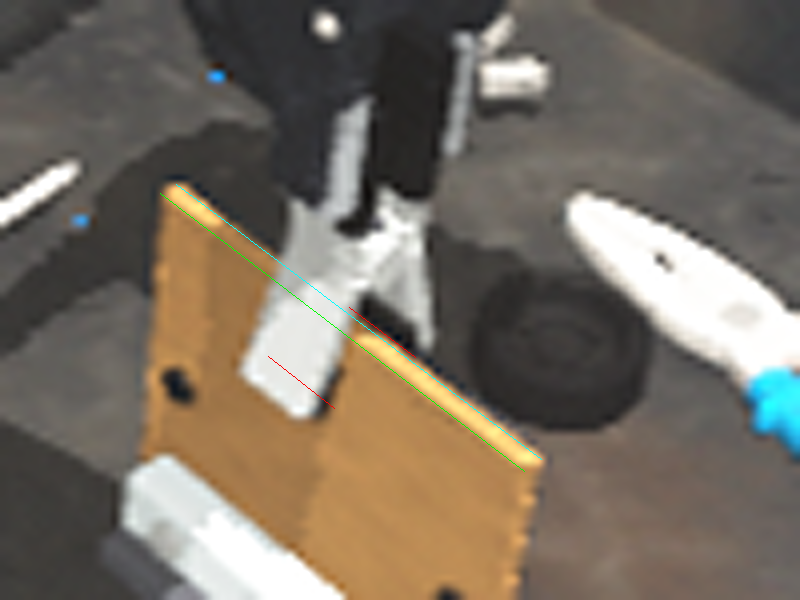

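Call:
{"method": "servo_tool", "body": {
  "series": [
    [0,-0.008,0,0,0,0,1],
    [0,-0.017,0,0,0,0,1],
    [0,-0.017,0,0,0,0,1],
    [0,-0.017,0,0,0,0,1],
    [0,-0.017,0,0,0,0,1]
  ]
}}

```text
time: 17.65
tool_pos: [0.6613, 0.1061, 0.1671]
tcp_rot: [-2.313, -2.126, -0.0]
wrist_force: [-0.6, 0.1, -0.7]
width: 0.332
grip_force: 79.3
```

Run:
```python
from h import *
S=bot.read_state(); print(S["tool_pos"],S["wrist_force"],S["torque"],S["width"],S["time"])
if np.abs(S["wrist_force"]).max()<4: print(bot.finish_job())
```

```text
[0.66125486 0.1061435  0.16709526] [-0.61694277  0.11473226 -0.7383041 ] [-0.02141983 -0.03412432 -0.01366204] 0.33179675632270517 17.65
the job is handed in; nothing more can be done
None
```

I handed the job in at 17.65 s: the guard lies in the front bay right of the clip rail, and the clip is held squeezed over the middle of the card's top edge, by my estimate about 16 mm down. No contact force showed at the wrist, and the verdict was not reported.

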